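# Unlock and open the control box on the machine-shop bench

## Task

Two grey boxes stand on the bench. On the larger one, the control box with the bar handle, turn the wing-shaped quarter-turn fastener clockwise to unlocked (a full quarter turn) while the cover is still shut, then swing the cover up by its handle until it stands well open, about 75 degrees or more, and let go. Leave the same kind of fastener on the smaller box as it is.

Things in the scene. Friction and masses are not known exactly. Their poses are not given: they have to be found in the camera images.
- cam (a joint): Wing fastener on the larger box's cover: 0 = locked (wing points at the box's front and back), grows to 1.571 as it is turned clockwise seen from above = unlocked (wing parallel to the front edge). Starts at 0 to 0.2 and stays where it is left; turning takes about 0.1 Nm. While locked its tongue holds the cover shut.
- cam_grip (a point): Point on that fastener's turning axis, where to grip it. The wing is a dark steel upright blade 44 mm long, 12 mm thick, from 4 to 36 mm above the cover; this point is 26 mm above the cover's top face. Own x along the blade, y across its thickness, z along the turning axis (up while the cover is shut). It sits 135 mm beside the middle of the bar handle, near the cover's front edge.
- cover (a joint): Hinged cover (200 mm deep, 280 mm wide, 4 mm thick, 0.3 to 0.6 kg with handle) of the larger grey steel box, whose walls are 100 mm high. 0 = shut and level, grows as the front edge swings up and away, limit 1.9; 1.571 = upright. The hinge is stiff (0.7 Nm) and holds the cover where it is left.
- cover_handle (a point): Middle of the handle's round steel grip bar: 12 mm thick, 100 mm long, centre line 40 mm above the cover's top face, a post at each end. Axes turn with the cover: y along the bar (fastener lies to +y), x from the front edge to the hinge, z out of the cover (up while shut). The hinge axis, parallel to y, passes 170 mm along +x and 44 mm along -z from here; the cover's front edge is 30 mm along -x.
- small_cam (a joint): Same wing fastener on the smaller box (130 x 150 mm, 84 mm high, no bar handle). Starts between 0 and 0.2 (locked); must stay there. The boxes swap places from start to start.
- small_box: The smaller box, fixed to the bench; origin at the centre of its underside, z up, its front faces its own -x. Its wing fastener sits 35 mm along -x from the centre and rises to 120 mm above the bench.

How it is judged:
By the outcome, as a careful person would: the job done as asked, in the order asked, and still so for the second after the job is handed in, with the robot touching nothing.
It also fails if it takes over 53 s, if anything falls off the work surface, if the arm or the gripper's body presses on something with over 40 N, if the wrist force passes 120 N, or if a joint passes its speed limit or range.

## Robot

A 6-joint arm with a two-finger parallel gripper is mounted at the origin on the work surface. World frame = base frame: x ahead of the robot, y to its left, z up, the work surface at z = 0. Lengths are in m, angles in rad, forces in N, time in s.
With the tool pointing down it reaches from about 0.35 to 0.85 m from the base axis. Payload 8.1 kg.
Tool frame: the origin (TCP) lies on the mounting face of the last link; the fingertips stand 186 mm ahead of it and the grasp point (between the pads) lies 167 mm ahead of it (grip_point_offset is the distance from the TCP to the grasp point, in m); z points along the fingers, y is the direction in which the jaws open and shut (so a half turn about z gives the same grasp; the last joint's range is limited). The gripper opens to 93 mm and grips with 3 to 60 N. Pads are 15 mm wide; open, the fingers measure 128 mm over their backs; the gripper's body (75 mm by 188 mm) begins 65 mm behind the grasp point.
Start: joints at [1.19, 0.13, 1.488, -0, 1.523, -0.085], TCP at [0.175, 0.574, 0.405] pointing down, gripper open.
Joint ranges: [-2.96, 2.96], [-0.89, 2.26], [0.02, 2.5], [-1.34, 4.48], [0, 2.73], [-2.66, 2.66]. Speed limits (rad/s): [2.39, 2.39, 2.79, 3.14, 3.14, 3.14].

## Interface

Orientations are given as a rotation vector (axis times angle).
In Python, from plant import read_state, read_camera, close_job, grip_point_offset gives the robot as it stands.
- The arm moves only by the shell command python3 -m creep 'ROWS' [OPENING] [FORCE]. ROWS is JSON, a list of rows, each a list of 2 entries, a list of its own where there are three numbers: the shift along the tool's x, y, z in cm, then the turn, a rotation vector about the tool's x, y, z in degrees. In form: [[[tx, ty, tz], [rx, ry, rz]], ...]. A call has 1 to 12 rows; each row shifts and turns the commanded pose from where the row before left it, along the tool's axes as they then stand; what a row does not reach is not made up. A row lasts 1/12 s, in which the tool goes at most 41.7 mm and 7.16 degrees, less where a joint would pass 70% of its speed; a pose out of reach is approached as far as the arm can. A call is refused whole if a number of a shift passes 4.17 or a number of a turn 7.16, either way. A call with a gripper value outside its range is refused whole. OPENING is the opening in per cent of the stroke, from 0 (shut) to 100 (fully open), set as the call begins (- or left out, the last holds). The fingers move at their own pace and stop on an object; FORCE is the grip in N (left out, the last holds). Time passes only in rows, so rows that do not move let the fingers close. It gives the time, the measured TCP pose, the force and the opening at its end, in the units of the state.
- read_state(): the state, without advancing time (a new reading comes with each control period).
- read_camera(name): name is "scene" or "top" or "wrist"; returns a dict with "img" (480x640x3 uint8, red, green, blue), "K" (3x3 intrinsics, pixels), "T" (4x4, takes a point from camera to world coordinates). Camera axes: x right, y down, z forward; pixel columns grow to the right and rows downward; lengths in m; the calibration is good to about 2 mm. The wrist camera is an equidistant fisheye: a pixel r from the principal point sees the ray r / f radians off the axis. A picture is of the moment at which its call begins. There is no depth.
- close_job(): hands the job in, once; it reports no verdict.
The state is a dict: "t": time; "q": joint angles; "dq": joint speeds; "joint_torque": joint torques, N m; "tool_pos": TCP position; "orientation": TCP orientation; "force": force on the tool from outside, world axes, zero at the start; "wrist_torque": the same for the moment, N m; "opening": finger opening in m.
Only numpy, scipy, OpenCV 4.12 (cv2) and the standard library are available. Lean on these libraries where they do the work, as an engineer would, in place of code of your own. Each camera call takes 0.05 s, during which the arm holds its last target.

## Working session

There is one attempt and no reset: what is moved stays moved. The work goes in short steps, Python scripts to look and compute and a shell command to move; the robot and the scene stay as the last step left them, time stands still between calls to the robot, and variables do not carry over. Pictures are saved under pics/ and viewed, and the job is handed in when it is done.

```bash
ls; mkdir -p pics; python3 - <<'E'
from plant import *
import cv2
print(read_state(), grip_point_offset)
for n in ["scene","top","wrist"]:
    c=read_camera(n); cv2.imwrite(f"pics/{n}0.png",c["img"][:,:,::-1]); print(n,c["K"].tolist(),c["T"].round(4).tolist())
E
```

```text
pics
{'t': 0.0, 'q': array([ 1.18959679e+00,  1.31158576e-01,  1.48925273e+00,  2.11284988e-05,
        1.52299378e+00, -8.54137836e-02]), 'dq': array([-1.44774830e-03,  6.99079722e-04,  6.52204056e-04, -1.54885803e-03,
        5.82790894e-04,  7.63165403e-06]), 'joint_torque': array([-5.71823803e-04, -5.59841931e+01, -4.91760314e+01,  7.68352021e-02,
        3.51011159e-02, -1.15169587e-04]), 'tool_pos': array([0.174795  , 0.57374323, 0.40370327]), 'orientation': array([-4.62863959e-01, -3.10686210e+00,  2.76177970e-03]), 'force': array([0.72354591, 0.3868493 , 0.43730116]), 'wrist_torque': array([0.04925714, 0.01278629, 0.00714656]), 'opening': 0.09308649787742983} 0.1673
scene [[477.1510888645999, 0.0, 315.6983034156505], [0.0, 477.1510888645999, 232.29156686856354], [0.0, 0.0, 1.0]] [[0.3708, 0.7748, -0.512, 0.9629], [0.9286, -0.3162, 0.194, -0.1585], [-0.0116, -0.5474, -0.8368, 0.7821], [0.0, 0.0, 0.0, 1.0]]
top [[466.1029841435608, 0.0, 317.33475537847414], [0.0, 466.1029841435608, 234.0409723917955], [0.0, 0.0, 1.0]] [[0.0053, -0.9974, 0.0716, 0.4928], [-0.9999, -0.0044, 0.0125, 0.0064], [-0.0122, -0.0716, -0.9974, 0.9155], [0.0, 0.0, 0.0, 1.0]]
wrist [[371.64829954431775, 0.0, 312.98044012893513], [0.0, 371.64829954431775, 239.48451750875614], [0.0, 0.0, 1.0]] [[0.2917, 0.9234, 0.2495, 0.1057], [0.9565, -0.2809, -0.0784, 0.5942], [-0.0023, 0.2615, -0.9652, 0.3831], [0.0, 0.0, 0.0, 1.0]]
```

View pics/scene0.png

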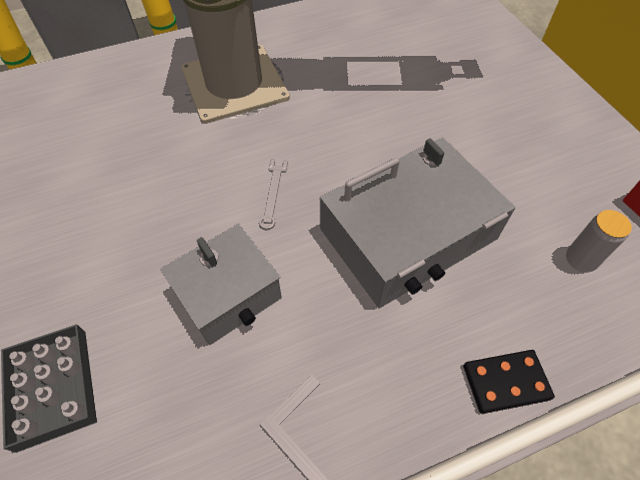

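View pics/top0.png

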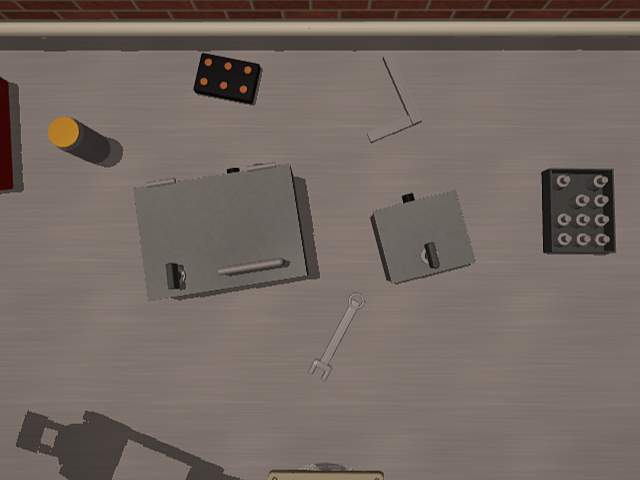

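View pics/wrist0.png

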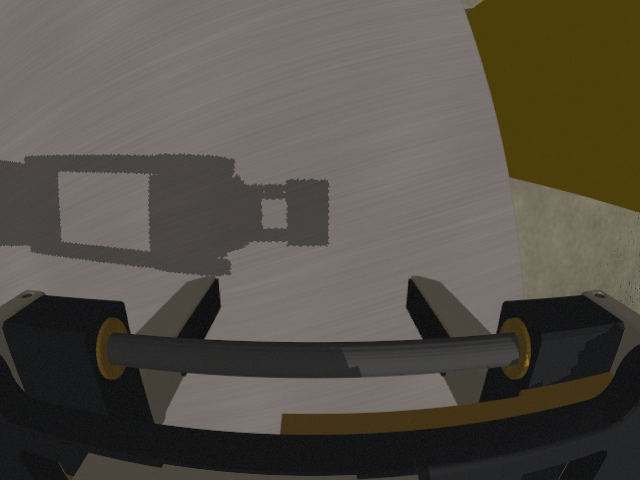

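The larger box is on the left (cover corners in top view about (134,187), (291,164), (307,278), (149,300)). Its bar runs (218,272)–(287,262) and its wing sits at (175,276). The smaller box's wing is at (431,256). Next I'll measure them.

```bash
cat > h.py <<'E'
import numpy as np, cv2
from plant import *
from scipy.spatial.transform import Rotation as R
def ray(c,u,v):
    d=np.array([(u-c["K"][0,2])/c["K"][0,0],(v-c["K"][1,2])/c["K"][1,1],1.])
    return c["T"][:3,3],c["T"][:3,:3]@d
def onz(c,u,v,z):
    o,d=ray(c,u,v); return o+d*(z-o[2])/d[2]
def tri(c1,p1,c2,p2):
    o1,d1=ray(c1,*p1);o2,d2=ray(c2,*p2)
    s=np.linalg.lstsq(np.c_[d1,-d2],o2-o1,rcond=None)[0]
    a,b=o1+s[0]*d1,o2+s[1]*d2
    return (a+b)/2,np.linalg.norm(a-b)
def proj(c,p):
    q=c["T"][:3,:3].T@(np.asarray(p)-c["T"][:3,3]); return (c["K"]@(q/q[2]))[:2]
E
python3 - <<'E'
from h import *
for n,(x0,y0,x1,y1) in {"top":(110,140,340,320),"scene":(300,120,540,320)}.items():
    c=read_camera(n); im=c["img"]
    cr=im[y0:y1,x0:x1][:,:,::-1]
    cv2.imwrite(f"pics/{n}crop.png",cv2.resize(cr,None,fx=3.3 if n=="top" else 2.9,fy=3.3 if n=="top" else 2.9,interpolation=cv2.INTER_CUBIC)[:600,:800])
c=read_camera("top");im=c["img"].astype(int)
for p in [(220,220),(330,220),(175,272),(250,268),(300,240),(150,240),(180,280)]: print(p,im[p[1],p[0]])
P=[onz(c,*p,.104) for p in [(134,187),(291,164),(307,278),(149,300)]]
print(np.round(P,3),[np.linalg.norm(P[i]-P[i-1]).round(4) for i in range(4)])
E
```

```text
(220, 220) [104  98  92]
(330, 220) [131 119 112]
(175, 272) [24 24 22]
(250, 268) [112 101  96]
(300, 240) [113 106 101]
(150, 240) [106 101  95]
(180, 280) [85 77 74]
[[0.633 0.341 0.104]
 [0.675 0.064 0.104]
 [0.475 0.034 0.104]
 [0.435 0.308 0.104]] [np.float64(0.2007), np.float64(0.2804), np.float64(0.2025), np.float64(0.2769)]
```

View pics/topcrop.png

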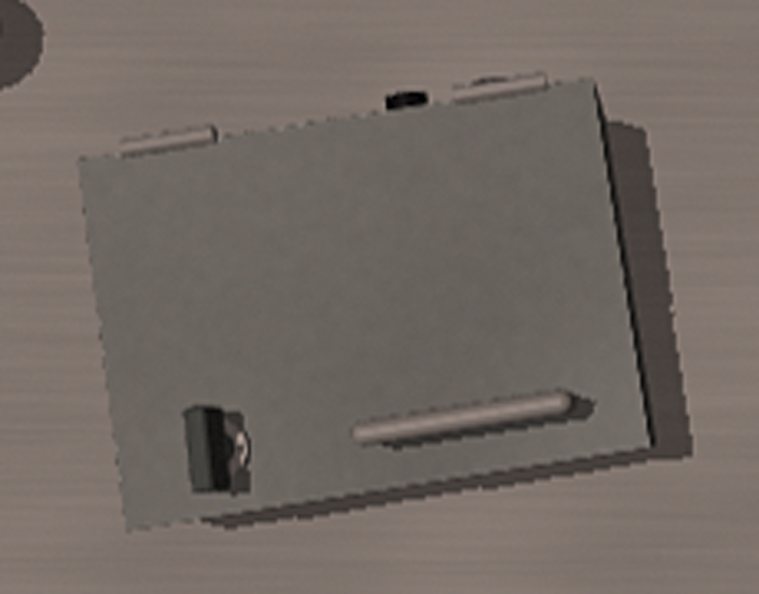

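View pics/scenecrop.png

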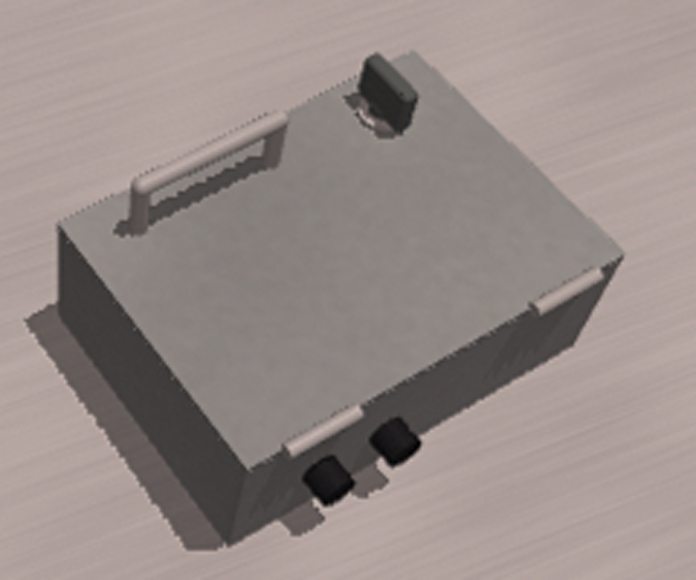

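```bash
python3 - <<'E'
from h import *
t=read_camera("top");s=read_camera("scene")
T=lambda x,y:(110+x/3.3-.35,140+y/3.3-.35)
S=lambda x,y:(300+x/2.9-.33,120+y/2.9-.33)
# bar mid
for z in (.144,): 
  a=onz(t,*T(357,433),z);b=onz(t,*T(572,401),z);print("bar ends",a,b,np.linalg.norm(a-b),(a+b)/2,np.degrees(np.arctan2(-(a-b)[0],(a-b)[1])))
print(tri(t,T(357,433),s,S(283,122)),tri(t,T(572,401),s,S(137,186)))
# blade top face corners, z .14
im=t["img"].astype(int)
P=[onz(t,*T(*p),.14) for p in [(185,411),(205,405),(214,490),(193,493)]]
print(np.round(P,4),np.mean(P,0),np.linalg.norm(P[0]-P[3]),np.linalg.norm(P[0]-P[1]))
for A,B in((0,3),(1,2)):
  d=P[A]-P[B];print(np.degrees(np.arctan2(d[1],d[0])))
Q=[onz(s,*S(*p),.14) for p in [(372,53),(415,95),(407,102),(363,62)]]
print("scene",np.round(Q,4),np.mean(Q,0))
# crisp crop
for n,c,(x0,y0,x1,y1) in(("tb",t,(155,255,200,300)),("sb",s,(410,130,455,175))):
  cv2.imwrite(f"pics/{n}.png",cv2.resize(c["img"][y0:y1,x0:x1,::-1],None,fx=12,fy=12,interpolation=cv2.INTER_NEAREST))
C=[onz(t,*T(*p),.104) for p in [(80,158),(595,79),(652,450),(127,529)]]
C=[np.array(x) for x in C]
ctr=np.mean(C,0);ex=(C[0]+C[1]-C[2]-C[3]);ey=(C[0]+C[3]-C[1]-C[2])
print(np.round(C,4),ctr,np.degrees(np.arctan2(ex[1],ex[0])),np.degrees(np.arctan2(-ey[0],ey[1])))
E
```

```text
bar ends [0.48635466 0.18039175 0.144     ] [0.50292754 0.07266702 0.144     ] 0.10899210271359738 [0.4946411  0.12652938 0.144     ] 8.74608386764315
(array([0.48607351, 0.1805912 , 0.140268  ]), np.float64(0.0013498057572387835)) (array([0.5032285 , 0.07325544, 0.14799836]), np.float64(0.00198605925697747))
[[0.4969 0.2686 0.14  ]
 [0.5    0.2586 0.14  ]
 [0.4573 0.2529 0.14  ]
 [0.4558 0.2634 0.14  ]] [0.47751346 0.26087238 0.14      ] 0.0414810080520396 0.010518543971364314
7.23495721417672
7.651614989879596
scene [[0.4554 0.2586 0.14  ]
 [0.497  0.2657 0.14  ]
 [0.5002 0.2582 0.14  ]
 [0.4601 0.2496 0.14  ]] [0.47818382 0.25802894 0.14      ]
[[0.632  0.3411 0.104 ]
 [0.6756 0.0656 0.104 ]
 [0.478  0.0337 0.104 ]
 [0.435  0.3097 0.104 ]] [0.55512948 0.18753456 0.104     ] 9.120944792697571 8.914217795683006
```

View pics/tb.png

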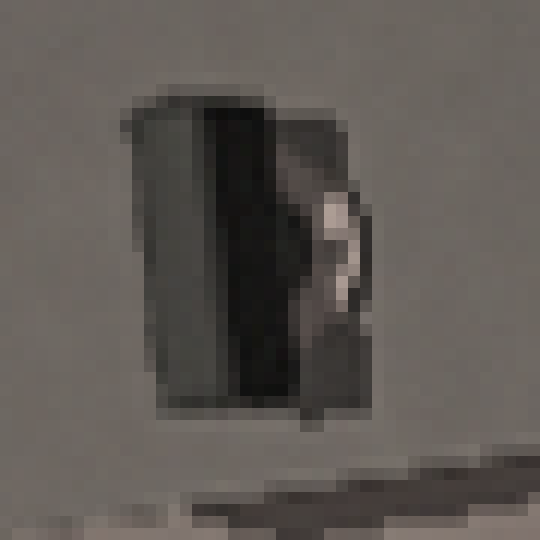

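View pics/sb.png

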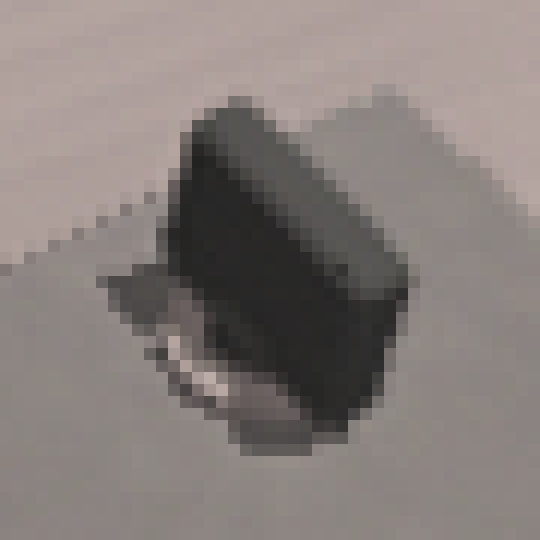

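Measurements agree with the given sizes: yaw is about 8.9°, the bar middle is (0.495, 0.1265, 0.144), the bar to front edge distance is 31 mm, and the wing is at about (0.477, 0.260), 134 mm from the bar middle. Next I'll work out the moves.

```bash
cat >> h.py <<'E'
YAW=np.radians(8.9); EX=np.array([np.cos(YAW),np.sin(YAW),0]);EY=np.array([-np.sin(YAW),np.cos(YAW),0]);EZ=np.array([0,0,1.])
H=np.array([.4946,.1265,.144]);CAM=np.array([.477,.260,.130])
HINGE=H+.17*EX-.044*EZ
G=grip_point_offset
def delta(gp,Rm):
    """shift in cm (tool axes now), turn deg to bring grip point to gp with orientation Rm"""
    s=read_state(); R0=R.from_rotvec(s["orientation"]); p=s["tool_pos"]
    tcp=np.asarray(gp)-G*Rm.as_matrix()[:,2]
    d=R0.inv().apply(tcp-p)*100; w=(R0.inv()*Rm).as_rotvec(degrees=True)
    print("t",round(s["t"],2),"grip now",np.round(p+G*R0.as_matrix()[:,2],4),"shift cm",d.round(2),"turn",w.round(2),"n>=",round(max(np.linalg.norm(d)/4.17,np.linalg.norm(w)/7.16),1)); print(" q",s["q"].round(3),"F",s["force"].round(1),"M",s["wrist_torque"].round(2),"open",round(s["opening"],4))
def down(jawdeg):
    a=np.radians(jawdeg); y=np.array([np.cos(a),np.sin(a),0]); z=-EZ
    return R.from_matrix(np.c_[np.cross(y,z),y,z])
E
python3 -c "
from h import *
delta(CAM+[0,0,.07],down(97.7))"
```

```text
t 0.4 grip now [0.1749 0.5739 0.2373] shift cm [-38.05 -21.22   3.73] turn [-2.000e-02 -0.000e+00 -2.465e+01] n>= 10.5
 q [ 1.19   0.131  1.488 -0.     1.523 -0.085] F [ 0.5 -1.  -0. ] M [ 0.01 -0.07  0.02] open 0.0931
```

```bash
python3 -m creep '[[[-1.6,-0.9,0],[0,0,0]],[[-3.2,-1.8,0],[0,0,0]],[[-3.2,-1.8,0],[0,0,0]],[[-3.2,-1.8,0],[0,0,0]],[[-3.2,-1.8,0],[0,0,0]],[[-3.2,-1.8,0],[0,0,0]],[[-3.2,-1.8,0],[0,0,0]],[[-3.2,-1.8,0],[0,0,0]],[[-3.2,-1.8,0],[0,0,0]],[[-3.2,-1.8,0],[0,0,0]],[[-3.2,-1.8,0],[0,0,0]],[[-3.2,-1.8,0],[0,0,0]]]'
python3 -m creep '[[[-1.2,-0.5,0],[0,0,-6]],[[0,0,0.9],[0,0,-6]],[[0,0,0.9],[0,0,-6]],[[0,0,0.9],[0,0,-6]],[[0,0,0.9],[0,0,-0.6]],[[0,0,0],[0,0,0]],[[0,0,0],[0,0,0]]]'
python3 - <<'E'
from h import *
delta(CAM+[0,0,.07],down(97.7))
for n in ["wrist","scene"]:
    c=read_camera(n); cv2.imwrite(f"pics/{n}1.png",c["img"][:,:,::-1])
E
```

```text
t: 1.4
tool_pos: [0.4675, 0.2671, 0.405]
orientation: [0.463, 3.107, 0.001]
force: [0.1, 0.3, -0.2]
opening: 0.0929
t: 1.98
tool_pos: [0.4763, 0.2604, 0.3682]
orientation: [0.205, -3.134, 0.001]
force: [-0.7, -0.4, -0.1]
opening: 0.0928
t 1.98 grip now [0.4761 0.2603 0.2009] shift cm [-0.06 -0.05  0.09] turn [-0.02 -0.07 -0.23] n>= 0.0
 q [ 0.406 -0.004  1.695 -0.     1.452 -1.295] F [-0.7 -0.4 -0.1] M [ 0.04 -0.    0.01] open 0.0928
```

View pics/wrist1.png

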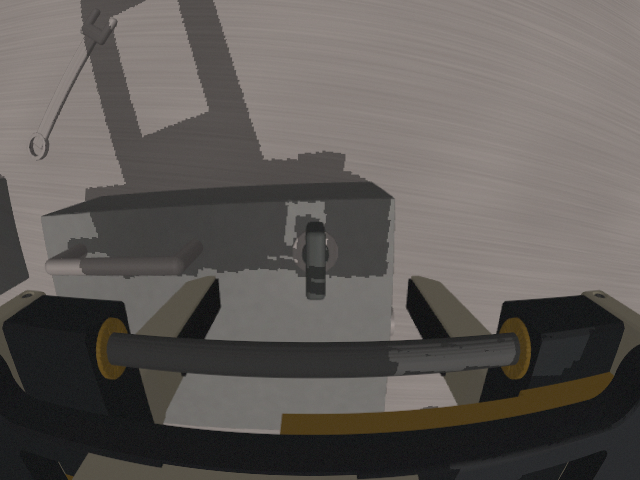

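View pics/scene1.png

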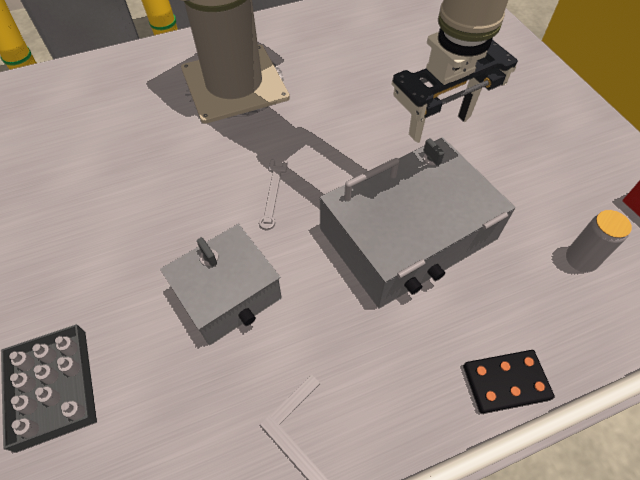

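The wrist view shows the blade upright at (315, 222–300), centred between the fingers (219 and 407) and aligned with them. I'll pre-close a little and go down.

```bash
python3 -m creep '[[[0,0,0],[0,0,0]],[[0,0,0.8],[0,0,0]],[[0,0,1],[0,0,0]],[[0,0,1],[0,0,0]],[[0,0,1],[0,0,0]],[[0,0,1],[0,0,0]],[[0,0,0.9],[0,0,0]],[[0,0,0.6],[0,0,0]],[[0,0,0.5],[0,0,0]],[[0,0,0],[0,0,0]]]' 55 20
python3 -m creep '[[[0,0,0],[0,0,0]],[[0,0,0],[0,0,0]],[[0,0,0],[0,0,0]],[[0,0,0],[0,0,0]],[[0,0,0],[0,0,0]],[[0,0,0],[0,0,0]],[[0,0,0],[0,0,0]],[[0,0,0],[0,0,0]]]' 0 20
python3 - <<'E'
from h import *
delta(CAM+[0,0,.002],down(97.7))
E
```

```text
t: 2.92
tool_pos: [0.4762, 0.2602, 0.2993]
orientation: [0.209, -3.133, 0.001]
force: [0.3, -0.5, 0.3]
opening: 0.0512
t: 3.58
tool_pos: [0.4765, 0.2612, 0.301]
orientation: [-0.21, 3.134, 0.003]
force: [-0.4, 4.6, -0.7]
opening: 0.0119
t 3.58 grip now [0.4766 0.2615 0.1337] shift cm [-0.03 -0.12  0.17] turn [ 0.12  0.04 -0.03] n>= 0.1
 q [ 0.406  0.051  1.765  0.002  1.324 -1.299] F [-0.4  4.6 -0.7] M [ 0.96  0.06 -0.05] open 0.0119
```

```bash
python3 -m creep '[[[0,0.12,0],[0,0,0]],[[0,0,0],[0,0,3]],[[0,0,0],[0,0,5]],[[0,0,0],[0,0,5]],[[0,0,0],[0,0,5]],[[0,0,0],[0,0,5]],[[0,0,0],[0,0,5]],[[0,0,0],[0,0,5]],[[0,0,0],[0,0,5]],[[0,0,0],[0,0,5]],[[0,0,0],[0,0,2]],[[0,0,0],[0,0,0]]]' - 30
python3 -c "
from h import *
delta(CAM+[0,0,.002],down(97.7-90))"
```

```text
t: 4.58
tool_pos: [0.4765, 0.262, 0.3011]
orientation: [1.008, 2.975, 0.002]
force: [0.8, 3.8, 0.0]
opening: 0.0115
t 4.58 grip now [0.4767 0.2622 0.1338] shift cm [-0.16 -0.13  0.18] turn [ 7.000e-02 -3.000e-02  4.486e+01] n>= 6.3
 q [ 4.080e-01  5.200e-02  1.764e+00  1.000e-03  1.324e+00 -5.090e-01] F [0.8 3.8 0. ] M [ 0.61 -0.17 -0.11] open 0.0115
```

```bash
python3 -m creep '[[[0,0,0],[0,0,3]],[[0,0,0],[0,0,5]],[[0,0,0],[0,0,5]],[[0,0,0],[0,0,5]],[[0,0,0],[0,0,5]],[[0,0,0],[0,0,5]],[[0,0,0],[0,0,5]],[[0,0,0],[0,0,5]],[[0,0,0],[0,0,5]],[[0,0,0],[0,0,0]],[[0,0,0],[0,0,0]]]'
python3 -c "
from h import *
delta(CAM+[0,0,.002],down(97.7-90))"
```

```text
t: 5.5
tool_pos: [0.4768, 0.2621, 0.3011]
orientation: [2.025, 2.401, 0.004]
force: [2.7, 5.0, -2.1]
opening: 0.0121
t 5.5 grip now [0.4771 0.2624 0.1338] shift cm [-0.21 -0.02  0.18] turn [ 0.12 -0.08  2.02] n>= 0.3
 q [4.080e-01 5.300e-02 1.764e+00 1.000e-03 1.323e+00 2.380e-01] F [ 2.7  5.  -2.1] M [ 0.89 -0.54 -0.1 ] open 0.0121
```

```bash
python3 -m creep '[[[0,0,0],[0,0,2]],[[0,0,0],[0,0,0]]]'; python3 -c "
from h import *
delta(CAM+[0,0,.002],down(97.7-90))"; python3 -m creep '[[[0,0,0],[0,0,2]],[[0,0,0],[0,0,0]]]';  python3 -c "
from h import *
delta(CAM+[0,0,.002],down(97.7-90))"; python3 -m creep '[[[0,0,0],[0,0,2]],[[0,0,0],[0,0,0]]]';  python3 -c "
from h import *
delta(CAM+[0,0,.002],down(97.7-90))"
```

```text
t: 5.67
tool_pos: [0.4768, 0.2622, 0.3011]
orientation: [2.068, 2.365, 0.004]
force: [3.1, 4.8, -3.0]
opening: 0.0123
t 5.67 grip now [0.4771 0.2624 0.1338] shift cm [-0.22 -0.01  0.18] turn [ 0.12 -0.07 -0.03] n>= 0.1
 q [4.080e-01 5.300e-02 1.764e+00 1.000e-03 1.323e+00 2.740e-01] F [ 3.1  4.8 -3. ] M [ 0.92 -0.54  0.44] open 0.0123
t: 5.83
tool_pos: [0.4768, 0.2622, 0.3011]
orientation: [2.108, 2.329, 0.004]
force: [4.0, 4.9, -1.6]
opening: 0.012
t 5.83 grip now [0.4771 0.2624 0.1338] shift cm [-0.22 -0.    0.18] turn [ 0.12 -0.07 -2.01] n>= 0.3
 q [4.080e-01 5.300e-02 1.764e+00 1.000e-03 1.323e+00 3.090e-01] F [ 4.   4.9 -1.6] M [ 0.87 -0.55  0.67] open 0.012
t: 6.0
tool_pos: [0.4768, 0.2621, 0.3011]
orientation: [2.148, 2.291, 0.003]
force: [4.1, 4.5, -1.2]
opening: 0.0123
t 6.0 grip now [0.4772 0.2623 0.1338] shift cm [-0.21  0.    0.18] turn [ 0.12 -0.05 -4.  ] n>= 0.6
 q [0.408 0.053 1.764 0.    1.323 0.344] F [ 4.1  4.5 -1.2] M [ 0.69 -0.54  0.67] open 0.0123
```

The turning moment rose from 0.1 to 0.67 Nm and levelled off, so the wing is at its stop. I'll release, rise and check.

```bash
python3 -m creep '[[[0,0,0],[0,0,0]],[[0,0,0],[0,0,0]],[[0,0,0],[0,0,0]],[[0,0,0],[0,0,0]],[[0,0,-1],[0,0,0]],[[0,0,-2],[0,0,0]],[[0,0,-2],[0,0,0]],[[0,0,-2],[0,0,0]],[[0,0,0],[0,0,0]]]' 60
python3 - <<'E'
from h import *
delta(H+[0,0,.06],down(8.9))
for n in ["wrist","top","scene"]:
    c=read_camera(n); cv2.imwrite(f"pics/{n}2.png",c["img"][:,:,::-1])
E
```

```text
t: 6.75
tool_pos: [0.4775, 0.262, 0.3764]
orientation: [2.147, 2.289, 0.011]
force: [0.6, 0.6, 1.2]
opening: 0.0558
t 6.75 grip now [0.4787 0.2625 0.2091] shift cm [-13.63   0.84   0.49] turn [ 0.41 -0.12 -5.24] n>= 3.3
 q [ 0.408 -0.008  1.684 -0.     1.458  0.344] F [0.6 0.6 1.2] M [-0.04  0.01 -0.03] open 0.0558
```

View pics/wrist2.png

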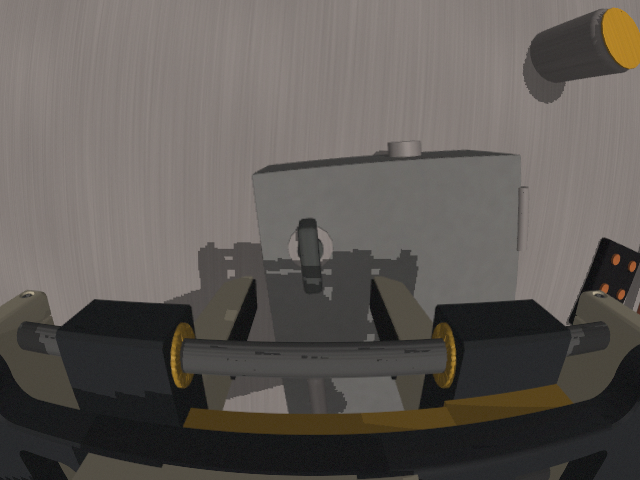

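View pics/scene2.png

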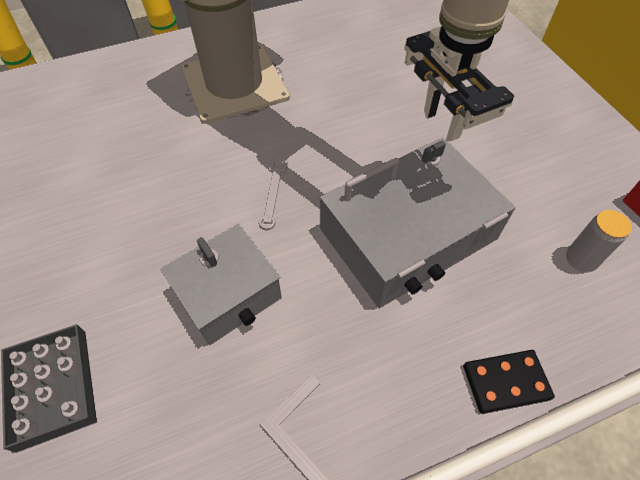

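The wing now lies across the box, about (308,222)–(314,290). The small tilt matches the gripper's overshoot past the stop. I'll measure its angle.

```bash
python3 - <<'E'
from h import *
c=read_camera("wrist");K=c["K"]
def fz(u,v,z):
    x,y=u-K[0,2],v-K[1,2];r=np.hypot(x,y);th=r/K[0,0]
    d=c["T"][:3,:3]@np.array([np.sin(th)*x/r,np.sin(th)*y/r,np.cos(th)]);o=c["T"][:3,3]
    return o+d*(z-o[2])/d[2]
g=c["img"].max(2)[205:305,285:340]
cv2.imwrite("pics/wb.png",cv2.resize(c["img"][205:305,270:350,::-1],None,fx=6,fy=6,interpolation=cv2.INTER_NEAREST))
# blade left/right edges by gradient per row
a=fz(300,222,.14);b=fz(304,289,.14);d=a-b;print("blade L",np.degrees(np.arctan2(d[1],d[0])),np.linalg.norm(d))
a=fz(318,221,.14);b=fz(322,290,.14);d=a-b;print("blade R",np.degrees(np.arctan2(d[1],d[0])),np.linalg.norm(d))
a=fz(253,175,.104);b=fz(265,260,.104);d=a-b;print("front edge",np.degrees(np.arctan2(d[1],d[0])),a,b)
a=fz(520,155,.104);b=fz(253,175,.104);d=a-b;print("side edge",np.degrees(np.arctan2(d[1],d[0])),np.linalg.norm(d))
E
```

```text
blade L 96.4121011006303 0.04190581839013994
blade R 97.12034401461634 0.043192124215871326
front edge 99.76095657146594 [0.43344017 0.30835215 0.104     ] [0.44358049 0.24940646 0.104     ]
side edge 9.445350014443907 0.19239255017577309
```

View pics/wb.png

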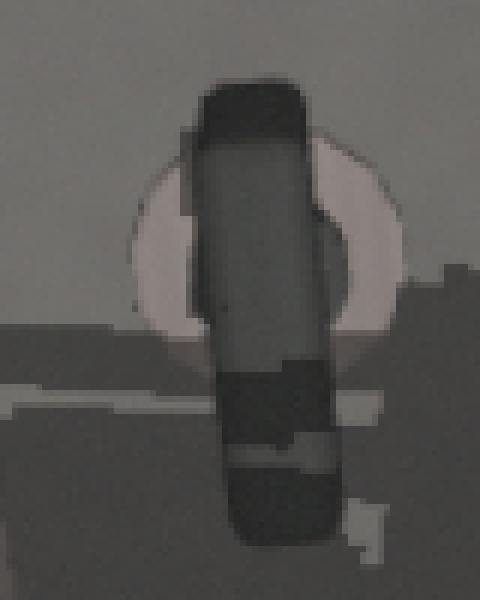

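The blade's measured yaw is about 97–98° and the box's front edge is at 98.9–99.8°, so the wing is parallel to the front edge and fully turned. Now the handle.

```bash
python3 -m creep '[[[-2,0.1,0],[0,0,0]],[[-3.6,0.2,0],[0,0,0]],[[-3.6,0.2,0],[0,0,0]],[[-3.0,0.2,0],[0,0,0]],[[-1.4,0.1,0],[0,0,-2.6]],[[0,0,0],[0,0,-2.6]],[[0,0,0],[0,0,0]],[[0,0,0],[0,0,0]]]'
python3 - <<'E'
from h import *
delta(H+[0,0,.0],down(8.9))
c=read_camera("wrist"); cv2.imwrite(f"pics/w3.png",c["img"][:,:,::-1])
E
```

```text
t: 7.62
tool_pos: [0.4927, 0.1262, 0.3695]
orientation: [-2.045, -2.383, 0.002]
force: [-0.3, -0.1, -0.4]
opening: 0.0557
t 7.62 grip now [0.4924 0.1262 0.2022] shift cm [0.   0.2  5.82] turn [-0.12 -0.01 -0.16] n>= 1.4
 q [ 0.15  -0.098  1.784  0.     1.458 -0.003] F [-0.3 -0.1 -0.4] M [-0.05  0.05 -0.01] open 0.0557
```

View pics/w3.png

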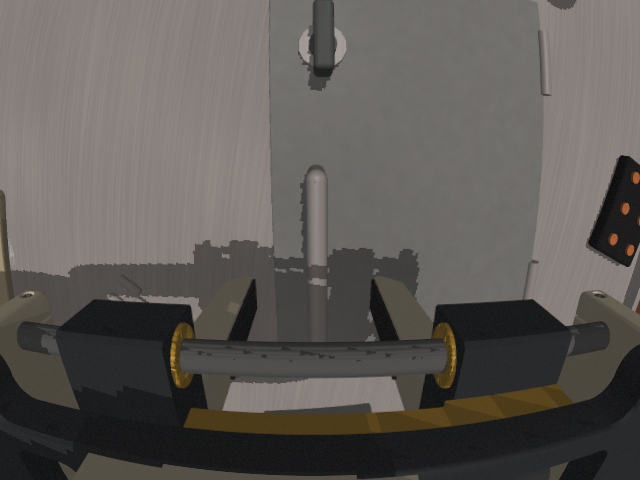

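The bar is centred between the fingers at column 316 and parallel to the wing above it. I'll go down and grip.

```bash
python3 -m creep '[[[0,0.2,1],[0,0,0]],[[0,0,1.2],[0,0,0]],[[0,0,1.2],[0,0,0]],[[0,0,1.2],[0,0,0]],[[0,0,1.2],[0,0,0]],[[0,0,0],[0,0,0]]]'
python3 -m creep '[[[0,0,0],[0,0,0]],[[0,0,0],[0,0,0]],[[0,0,0],[0,0,0]],[[0,0,0],[0,0,0]],[[0,0,0],[0,0,0]],[[0,0,0],[0,0,0]],[[0,0,0],[0,0,0]],[[0,0,0],[0,0,0]]]' 0 20
cat >> h.py <<'E'
def arc(th,pitch):
    """bar at cover angle th deg, tool pitched by pitch deg from down"""
    Rc=R.from_rotvec(EY*np.radians(th)); p=HINGE+Rc.apply(H-HINGE)
    return p, R.from_rotvec(EY*np.radians(pitch))*down(8.9)
def angle():
    s=read_state(); g=s["tool_pos"]+G*R.from_rotvec(s["orientation"]).as_matrix()[:,2]-HINGE
    x,z=g@EX,g[2]; return np.degrees(np.arctan2(z,-x))-np.degrees(np.arctan2(.044,.17)),np.hypot(x,z)
E
python3 - <<'E'
from h import *
delta(H,down(8.9)); print(angle())
# planned steps, tool-frame rows: pitch = 0.6*th
prev=arc(0,0)
for th in range(5,90,5):
    p,Rm=arc(th,.6*th)
    t0=prev[0]-G*prev[1].as_matrix()[:,2];t1=p-G*Rm.as_matrix()[:,2]
    print(th,(prev[1].inv().apply(t1-t0)*100).round(2),(prev[1].inv()*Rm).as_rotvec(degrees=True).round(2),t1.round(3)); prev=(p,Rm)
E
```

```text
t: 8.17
tool_pos: [0.4937, 0.1266, 0.3087]
orientation: [-2.041, -2.384, 0.007]
force: [-0.1, 0.1, -0.1]
opening: 0.0558
t: 8.83
tool_pos: [0.4947, 0.1266, 0.3129]
orientation: [-2.043, -2.386, 0.002]
force: [-5.1, -1.1, 4.4]
opening: 0.0114
t 8.83 grip now [0.4945 0.1266 0.1456] shift cm [-0.01 -0.01  0.16] turn [-0.07  0.01 -0.05] n>= 0.0
 q [ 0.15  -0.048  1.842 -0.     1.349 -0.004] F [-5.1 -1.1  4.4] M [-0.23  0.99  0.03] open 0.0114
(np.float64(0.5027542040711275), np.float64(0.1760978155074243))
5 [ 0.    1.32 -1.44] [3. 0. 0.] [0.508 0.129 0.326]
10 [-0.    1.37 -1.43] [ 3. -0. -0.] [0.522 0.131 0.339]
15 [-0.    1.42 -1.41] [ 3. -0.  0.] [0.537 0.133 0.352]
20 [ 0.    1.47 -1.39] [3. 0. 0.] [0.554 0.136 0.363]
25 [-0.    1.52 -1.37] [ 3.  0. -0.] [0.571 0.139 0.373]
30 [ 0.    1.57 -1.34] [3. 0. 0.] [0.59  0.141 0.382]
35 [-0.    1.62 -1.32] [ 3.  0. -0.] [0.609 0.144 0.39 ]
40 [-0.    1.66 -1.29] [3. 0. 0.] [0.629 0.148 0.396]
45 [ 0.    1.71 -1.26] [3. 0. 0.] [0.65  0.151 0.4  ]
50 [ 0.    1.75 -1.23] [ 3.  0. -0.] [0.671 0.154 0.403]
55 [-0.   1.8 -1.2] [ 3.  0. -0.] [0.692 0.157 0.405]
60 [ 0.    1.84 -1.17] [3. 0. 0.] [0.713 0.161 0.405]
65 [ 0.    1.88 -1.13] [ 3.  0. -0.] [0.735 0.164 0.403]
70 [-0.    1.92 -1.1 ] [ 3.  0. -0.] [0.757 0.168 0.399]
75 [ 0.    1.96 -1.06] [ 3. -0.  0.] [0.778 0.171 0.394]
80 [-0.    2.   -1.02] [ 3. -0.  0.] [0.799 0.174 0.387]
85 [-0.    2.03 -0.98] [3. 0. 0.] [0.82  0.177 0.378]
```

Correction to my geometry: the cover's outer face swings to the far side, so the bar ends up beyond the upright cover. The tool should stay mostly pointing down and pitch only a little while the round bar turns in the pads.

```bash
python3 - <<'E'
from h import *
prev=arc(0,0)
for th in range(5,90,5):
    p,Rm=arc(th,.3*th)
    t0=prev[0]-G*prev[1].as_matrix()[:,2];t1=p-G*Rm.as_matrix()[:,2]
    print(th,(prev[1].inv().apply(t1-t0)*100).round(2),(prev[1].inv()*Rm).as_rotvec(degrees=True).round(2),t1.round(3)); prev=(p,Rm)
E
```

```text
5 [ 0.    0.89 -1.46] [1.5 0.  0. ] [0.503 0.128 0.326]
10 [ 0.    0.97 -1.43] [ 1.5  0.  -0. ] [0.513 0.129 0.34 ]
15 [-0.    1.06 -1.39] [ 1.5 -0.  -0. ] [0.525 0.131 0.353]
20 [-0.    1.15 -1.35] [1.5 0.  0. ] [0.537 0.133 0.366]
25 [-0.    1.23 -1.31] [ 1.5 -0.   0. ] [0.55  0.135 0.378]
30 [ 0.    1.31 -1.26] [1.5 0.  0. ] [0.565 0.137 0.388]
35 [-0.    1.38 -1.2 ] [ 1.5  0.  -0. ] [0.58  0.14  0.398]
40 [ 0.    1.45 -1.14] [1.5 0.  0. ] [0.596 0.142 0.407]
45 [-0.    1.52 -1.08] [ 1.5  0.  -0. ] [0.613 0.145 0.414]
50 [ 0.    1.59 -1.01] [1.5 0.  0. ] [0.631 0.148 0.42 ]
55 [-0.    1.65 -0.94] [ 1.5 -0.   0. ] [0.649 0.151 0.425]
60 [-0.    1.7  -0.86] [1.5 0.  0. ] [0.667 0.154 0.428]
65 [ 0.    1.75 -0.78] [ 1.5 -0.  -0. ] [0.686 0.156 0.43 ]
70 [-0.   1.8 -0.7] [ 1.5  0.  -0. ] [0.705 0.159 0.431]
75 [ 0.    1.84 -0.62] [1.5 0.  0. ] [0.724 0.162 0.43 ]
80 [-0.    1.87 -0.53] [ 1.5  0.  -0. ] [0.743 0.165 0.428]
85 [-0.    1.9  -0.44] [1.5 0.  0. ] [0.762 0.168 0.424]
```

```bash
python3 -m creep '[[[0,0.25,-0.4],[0.4,0,0]],[[0,0.32,-0.53],[0.55,0,0]],[[0,0.32,-0.53],[0.55,0,0]],[[0,0.5,-0.7],[0.75,0,0]],[[0,0.47,-0.73],[0.75,0,0]],[[0,0,0],[0,0,0]]]' - 25
python3 - <<'E'
from h import *
p,Rm=arc(10,3);delta(p,Rm); print(angle())
E
```

```text
t: 9.33
tool_pos: [0.5142, 0.1297, 0.3422]
orientation: [-2.019, -2.358, 0.067]
force: [-10.2, -2.0, 6.1]
opening: 0.0114
t 9.33 grip now [0.5048 0.1283 0.1752] shift cm [-0.01 -0.07  0.24] turn [-0.24 -0.01 -0.05] n>= 0.1
 q [ 0.15   0.009  1.731 -0.     1.458 -0.004] F [-10.2  -2.    6.1] M [-0.39  1.93  0.05] open 0.0114
(np.float64(10.716667651183071), np.float64(0.17644697641040472))
```

```bash
python3 -m creep '[[[0,0.5,-0.68],[0.75,0,0]],[[0,0.53,-0.69],[0.75,0,0]],[[0,0.57,-0.68],[0.75,0,0]],[[0,0.58,-0.67],[0.75,0,0]],[[0,0.61,-0.66],[0.75,0,0]],[[0,0.62,-0.65],[0.75,0,0]],[[0,0.65,-0.63],[0.75,0,0]],[[0,0.66,-0.63],[0.75,0,0]],[[0,0,0],[0,0,0]]]'
python3 - <<'E'
from h import *
p,Rm=arc(30,9);delta(p,Rm); print(angle())
c=read_camera("scene"); cv2.imwrite(f"pics/s4.png",c["img"][:,:,::-1])
E
```

```text
t: 10.08
tool_pos: [0.5653, 0.1379, 0.3908]
orientation: [-1.97, -2.302, 0.187]
force: [-15.4, -0.6, 10.6]
opening: 0.011
t 10.08 grip now [0.5385 0.1337 0.2257] shift cm [-0.03 -0.02  0.26] turn [-0.31 -0.03 -0.03] n>= 0.1
 q [ 0.151  0.172  1.472 -0.     1.66  -0.004] F [-15.4  -0.6  10.6] M [-0.4   2.96 -0.03] open 0.011
(np.float64(30.549186769743976), np.float64(0.17763115232391596))
```

View pics/s4.png

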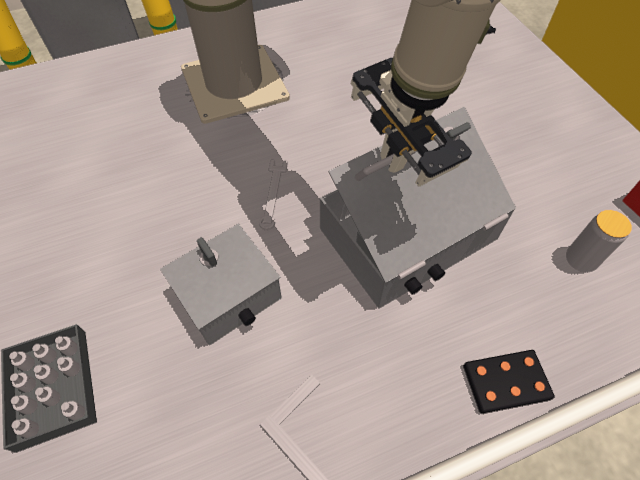

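The cover is opening: at about 30° it is visibly lifted, with the grip on the bar at (390,160). The force of about 18 N is radial, so my arc is about 2 mm too tight. I'll ease outward as I continue.

```bash
python3 -m creep '[[[0,0.65,-0.74],[0.75,0,0]],[[0,0.68,-0.74],[0.75,0,0]],[[0,0.71,-0.6],[0.75,0,0]],[[0,0.72,-0.58],[0.75,0,0]],[[0,0.76,-0.56],[0.75,0,0]],[[0,0.76,-0.54],[0.75,0,0]],[[0,0.79,-0.51],[0.75,0,0]],[[0,0.8,-0.5],[0.75,0,0]],[[0,0,0],[0,0,0]]]'
python3 - <<'E'
from h import *
p,Rm=arc(50,15);delta(p,Rm); print(angle())
E
```

```text
t: 10.88
tool_pos: [0.6322, 0.1485, 0.4249]
orientation: [-1.921, -2.245, 0.297]
force: [-6.1, 1.5, 2.2]
opening: 0.0113
t 10.88 grip now [0.5891 0.142  0.2634] shift cm [-0.05 -0.03  0.51] turn [-0.13 -0.07 -0.  ] n>= 0.1
 q [ 0.152  0.397  1.151  0.     1.858 -0.003] F [-6.1  1.5  2.2] M [ 0.2   1.26 -0.13] open 0.0113
(np.float64(51.04268530685758), np.float64(0.17950629060434722))
```

```bash
python3 -m creep '[[[0,0.82,-0.5],[0.75,0,0]],[[0,0.83,-0.5],[0.75,0,0]],[[0,0.85,-0.46],[0.75,0,0]],[[0,0.85,-0.44],[0.75,0,0]],[[0,0.87,-0.42],[0.75,0,0]],[[0,0.88,-0.4],[0.75,0,0]],[[0,0.9,-0.36],[0.75,0,0]],[[0,0.9,-0.34],[0.75,0,0]],[[0,0,0],[0,0,0]]]'
python3 - <<'E'
from h import *
p,Rm=arc(70,21);delta(p,Rm); print(angle())
E
```

```text
t: 11.63
tool_pos: [0.7072, 0.1605, 0.4367]
orientation: [-1.868, -2.184, 0.405]
force: [-5.9, 2.6, 3.8]
opening: 0.0107
t 11.63 grip now [0.6478 0.1514 0.2806] shift cm [-0.07  0.    0.62] turn [-0.07 -0.07  0.04] n>= 0.1
 q [ 0.152  0.692  0.744  0.     2.073 -0.003] F [-5.9  2.6  3.8] M [ 0.4   1.06 -0.14] open 0.0107
(np.float64(70.80344617138452), np.float64(0.18123738455633928))
```

```bash
python3 -m creep '[[[0,0.92,-0.34],[0.75,0,0]],[[0,0.92,-0.32],[0.75,0,0]],[[0,0.93,-0.28],[0.75,0,0]],[[0,0.94,-0.26],[0.75,0,0]],[[0,0.95,-0.23],[0.75,0,0]],[[0,0.95,-0.21],[0.75,0,0]],[[0,0.6,-0.1],[0.4,0,0]],[[0,0,0],[0,0,0]],[[0,0,0],[0,0,0]]]'
python3 - <<'E'
from h import *
p,Rm=arc(86,26);delta(p,Rm); print(angle())
for n in ["scene","top"]:
  c=read_camera(n); cv2.imwrite(f"pics/{n}5.png",c["img"][:,:,::-1])
E
```

```text
t: 12.38
tool_pos: [0.7697, 0.1703, 0.429]
orientation: [-1.825, -2.134, 0.488]
force: [-2.7, 2.3, 4.7]
opening: 0.0112
t 12.38 grip now [0.6978 0.1592 0.2783] shift cm [-0.07 -0.03  0.67] turn [ 0.21 -0.04  0.04] n>= 0.2
 q [ 0.153  1.065  0.206 -0.     2.32  -0.003] F [-2.7  2.3  4.7] M [ 0.37  0.51 -0.27] open 0.0112
(np.float64(86.8270111346695), np.float64(0.18189704895950534))
```

View pics/scene5.png

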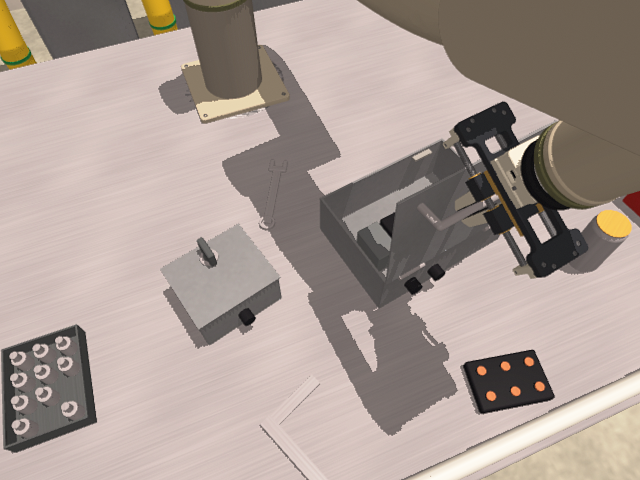

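The cover stands upright at about 87°: it is the panel from (390,300) to (465,180), with the bar in the grip on the far side. The arm is near full stretch. So I'll open slightly, un-pitch about the bar, and then rise.

```bash
python3 -m creep '[[[0,0,0],[0,0,0]],[[0,0,0],[0,0,0]],[[0,0,0],[0,0,0]],[[0,0,0],[0,0,0]]]' 28
python3 -m creep '[[[0,-0.88,0.02],[-3,0,0]],[[0,-0.88,0.02],[-3,0,0]],[[0,-0.88,0.02],[-3,0,0]],[[0,0,0],[0,0,0]]]'
python3 - <<'E'
from h import *
p,Rm=arc(86,16);delta(p,Rm); print(angle())
for n in ["scene","wrist"]:
  c=read_camera(n); cv2.imwrite(f"pics/{n}6.png",c["img"][:,:,::-1])
E
```

```text
t: 12.82
tool_pos: [0.7697, 0.1691, 0.427]
orientation: [-1.826, -2.131, 0.49]
force: [0.1, 0.0, -0.8]
opening: 0.0255
t: 13.15
tool_pos: [0.7439, 0.1654, 0.4369]
orientation: [-1.907, -2.227, 0.33]
force: [-0.5, 0.0, -0.4]
opening: 0.026
t 13.15 grip now [0.6959 0.1579 0.2768] shift cm [ 0.02 -0.3   0.45] turn [-0.88 -0.01 -0.05] n>= 0.1
 q [ 1.520e-01  7.840e-01  6.030e-01 -1.000e-03  2.049e+00 -3.000e-03] F [-0.5  0.  -0.4] M [-0.01 -0.13 -0.  ] open 0.026
(np.float64(86.29953512014853), np.float64(0.17999442487877304))
```

View pics/scene6.png

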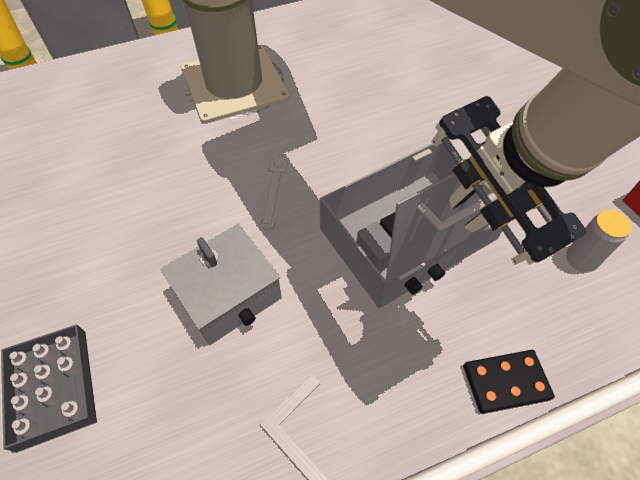

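View pics/wrist6.png

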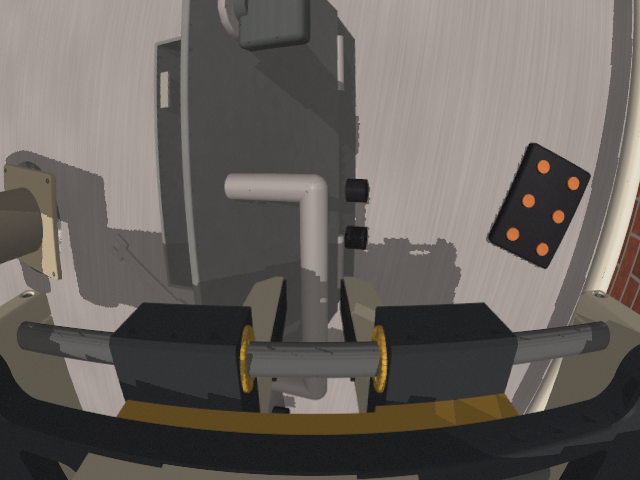

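The forces are zero, the cover stands, and the bar is centred between the open fingers (column 313). I'll back out along the tool axis.

```bash
python3 -m creep '[[[0,0,-0.6],[0,0,0]],[[0,0,-0.8],[0,0,0]],[[0,0,-0.8],[0,0,0]],[[0,0,-0.8],[0,0,0]],[[0,0,-0.8],[0,0,0]],[[0,0,-0.8],[0,0,0]],[[0,0,0],[0,0,0]]]'
python3 -c "
from h import *
p,Rm=arc(86,17);delta(p,Rm)"
```

```text
t: 13.83
tool_pos: [0.7594, 0.1677, 0.4828]
orientation: [-1.908, -2.228, 0.328]
force: [0.4, 0.8, 0.9]
opening: 0.0265
t 13.83 grip now [0.7117 0.1603 0.3226] shift cm [ 0.03 -0.18  5.29] turn [ 0.23 -0.01 -0.06] n>= 1.3
 q [ 1.520e-01  8.880e-01  3.630e-01 -1.000e-03  2.183e+00 -3.000e-03] F [0.4 0.8 0.9] M [-0.06 -0.1  -0.02] open 0.0265
```

```bash
python3 -m creep '[[[0,-0.3,-1],[0,0,0]],[[0,-0.3,-1],[0,0,0]],[[0,-0.5,-1.6],[0,0,0]],[[0,-0.5,-1.6],[0,0,0]],[[0,-0.5,-1.6],[0,0,0]],[[0,-0.5,-1.6],[0,0,0]],[[0,-0.3,-1],[0,0,0]],[[0,0,0],[0,0,0]],[[0,0,0],[0,0,0]]]'
python3 - <<'E'
from h import *
p,Rm=arc(86,17);delta(p,Rm)
for n in ["scene","top"]:
  c=read_camera(n); cv2.imwrite(f"pics/{n}7.png",c["img"][:,:,::-1])
E
```

```text
t: 14.58
tool_pos: [0.7429, 0.1643, 0.575]
orientation: [-1.914, -2.235, 0.315]
force: [-1.5, 0.8, -0.4]
opening: 0.026
t 14.58 grip now [0.6971 0.1574 0.4142] shift cm [ 0.09  3.92 13.68] turn [ 0.94 -0.06 -0.05] n>= 3.4
 q [ 1.500e-01  9.930e-01  2.200e-02 -1.000e-03  2.406e+00 -4.000e-03] F [-1.5  0.8 -0.4] M [ 0.01 -0.11  0.02] open 0.026
```

View pics/scene7.png

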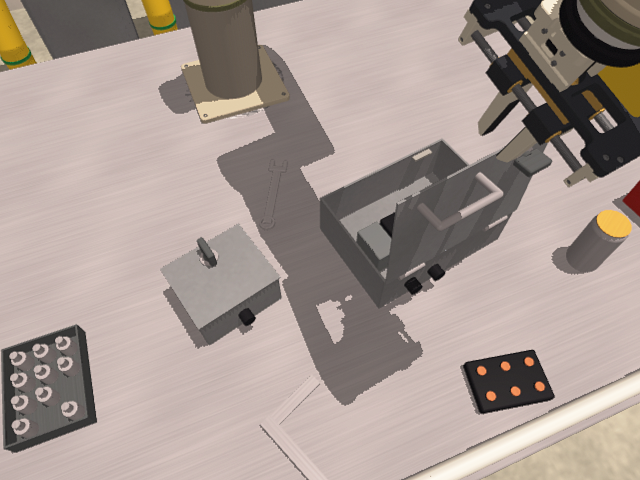

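View pics/top7.png

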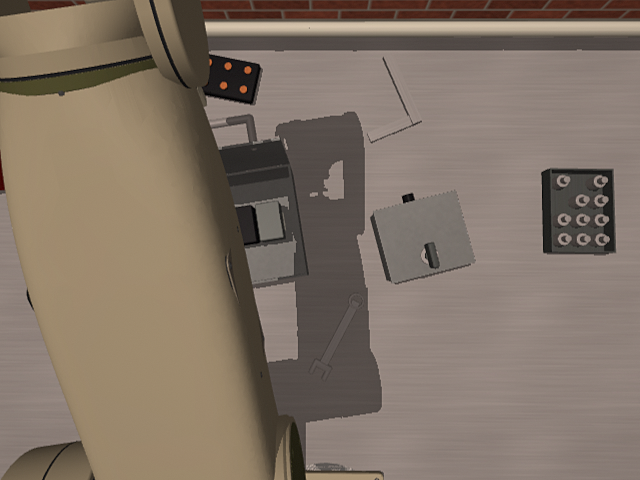

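The cover stays open with the gripper clear of it; the bar is free at (460,205). The elbow is at the edge of its range (q3 0.022), so I'll draw the arm back toward the base now.

```bash
python3 -m creep '[[[0,-1,0.4],[0,0,0]],[[0,-1.9,0.58],[0,0,0]],[[0,-1.9,0.58],[0,0,0]],[[0,-1.9,0.58],[0,0,0]],[[0,-1.9,0.58],[0,0,0]],[[0,-1.9,0.5],[0,0,0]],[[0,-1.9,0.5],[0,0,0]],[[0,-1,0],[0,0,0]],[[0,0,0],[0,0,0]],[[0,0,0],[0,0,0]]]'
python3 - <<'E'
from h import *
p,Rm=arc(86,17);delta(p,Rm)
for n in ["scene"]:
  c=read_camera(n); cv2.imwrite(f"pics/{n}8.png",c["img"][:,:,::-1])
E
```

```text
t: 15.52
tool_pos: [0.6123, 0.1441, 0.5773]
orientation: [-1.914, -2.235, 0.315]
force: [1.0, 0.2, -0.2]
opening: 0.026
t 15.52 grip now [0.5665 0.1371 0.4165] shift cm [ 0.09 16.69 10.24] turn [ 0.92 -0.06 -0.04] n>= 4.7
 q [ 1.50e-01  3.65e-01  9.17e-01 -1.00e-03  2.14e+00 -5.00e-03] F [ 1.   0.2 -0.2] M [-0.03 -0.1   0.01] open 0.026
```

View pics/scene8.png

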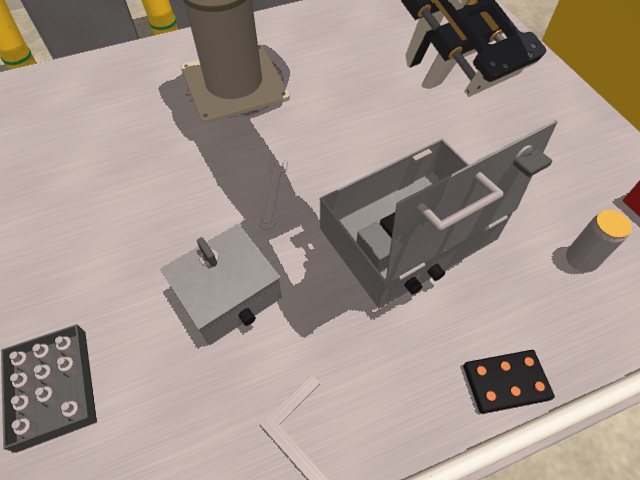

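The cover is standing open with the wing horizontal at (535,160) and the small fastener unchanged. One last check on the cover angle.

```bash
python3 - <<'E'
from h import *
c=read_camera("scene")
yc=np.array([.5551,.1875,0])@EY
for (u,v),dy in(((556,122),.14),((398,207),-.14)):
    o,d=ray(c,u,v); t=(yc+dy-o@EY)/(d@EY); p=o+t*d-HINGE
    print("edge: x",p@EX,"z",p[2],"angle",np.degrees(np.arctan2(p[2],-(p@EX))),"len",np.hypot(p@EX,p[2]))
E
```

```text
edge: x -0.01206880633355368 z 0.1967925650803789 angle 86.49058539591205 len 0.1971622929396795
edge: x -0.006519027550658493 z 0.19701387750816696 angle 88.10482114026226 len 0.19712170263826675
```

```bash
python3 -c "
from plant import *
close_job()"
```

```text
the job is handed in; nothing more can be done
```

The larger box's wing fastener is unlocked and its cover stands open at about 87°; the job is handed in at about 15.6 s of the 53 s allowed. I turned the wing clockwise to its stop with the cover still shut. Then I swung the cover up by its bar handle, let go and drew the arm clear.

- **Fastener:** the turning moment rose from 0.1 to 0.67 Nm and levelled off at the stop. In the wrist picture the blade lay at about 97–98° and the box's front edge at 99–100°, which agrees within the 1–2° I can measure.
- **Cover:** after release, the scene camera puts the two ends of its edge at 86.5° and 88.1°, with the right length (197 mm, against 200 mm given).
- **Robot clear:** the force on the tool read about zero, and the gripper was well away from everything.
- **Smaller box:** I never touched it, and its wing looks unchanged in the pictures.
- **Disagreements:**
  - The lifting arc came out 2–6 mm wider than I had calculated, so the bar slipped slightly in the pads. The force readings I took during the lift peaked at about 19 N.
  - While backing away, the elbow came to 0.022 rad, just inside its 0.02 limit, and I moved it back at once.

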